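# Take a photometer reading

## Robot

A 6-joint arm with a two-finger parallel gripper is mounted at the origin on the work surface. World frame = base frame: x ahead of the robot, y to its left, z up, the work surface at z = 0. Lengths are in mm, angles in rad, forces in N, time in s.
With the tool pointing down it reaches from about 325 to 875 mm from the base axis. Payload 4.4 kg.
Tool frame: the origin (TCP) lies at the centre of the arm's flange, where the gripper is bolted on; the fingertips stand 173 mm ahead of it and the grasp point (between the pads) lies grip_depth ahead of it (grip_depth is the distance from the TCP to the grasp point, in mm); z points along the fingers, y is the line along which they close (so a half turn about z gives the same grasp; the last joint's range is limited). The gripper opens to 85 mm and grips with 20 to 120 N. Pads are 22 mm wide; open, the fingers measure 114 mm over their backs; the gripper's body (76 mm by 85 mm) begins 54 mm behind the grasp point. The pads swing forward as they close: fully open they stand 13 mm farther back than shut.
Start: joints at [0.986, 0.207, 1.542, -0, 1.393, -0.15], TCP at [242.217, 521.498, 404.682] pointing down, gripper open.
Joint ranges: [-2.73, 2.73], [-0.86, 2.22], [0.23, 2.46], [-1.11, 4.25], [0.08, 2.63], [-2.82, 2.82]. Speed limits (rad/s): [2.79, 2.79, 3.14, 3.14, 3.14, 3.14].

## Interface

Orientations are given as a unit quaternion [x, y, z, w].
In Python, from cell import sense, camera, hand_in, grip_depth gives the robot as it stands.
- The arm moves only by the shell command python3 -m handwheel 'ROWS' [OPENING] [FORCE]. ROWS is text: rows parted by semicolons, each of 6 numbers parted by spaces: the shift along the tool's x, y, z scaled (see below), then the turn, a rotation vector about the tool's x, y, z scaled (see below). In form: x y z rx ry rz; .... A call has 1 to 12 rows; each row shifts and turns the commanded pose from where the row before left it, along the tool's axes as they then stand; what a row does not reach is not made up. The controller multiplies each number of a shift by 50 mm and each number of a turn by 1.5 rad. A row lasts 1/10 s, in which the tool goes at most 50 mm and 8.59 degrees, less where a joint would pass 70% of its speed; a pose out of reach is approached as far as the arm can. A call with a number of a shift or a turn outside -1 to 1 is refused whole. A call with a gripper value outside its range is refused whole. OPENING is the finger opening in mm, from 0 to 85.4, set as the call begins (- or left out, the last holds). The fingers move at their own pace and stop on an object; FORCE is the grip in N (left out, the last holds). Time passes only in rows, so rows that do not move let the fingers close. It gives the time, the measured TCP pose, the force, the opening and the grip force at its end, in the units of the state.
- sense(): the state, without advancing time (a new reading comes with each control period).
- camera(name): name is "scene" or "top"; returns a dict with "img" (400x640x3 uint8, blue, green, red), "z_map" (400x640 float32, mm along the optical axis (not along the pixel's ray), 0 where there is no reading), "intrinsics" (3x3 intrinsics, pixels), "world_from_camera" (4x4, takes a point from camera to world coordinates). Camera axes: x right, y up, looking along -z (the intrinsics and any distortion apply to the point x, -y, -z); pixel columns grow to the right and rows downward; lengths in mm; the calibration is good to about 2 mm. A picture is of the moment at which its call begins.
- hand_in(): hands the job in; it is judged then, once.
The state is a dict: "clock": time; "joints": joint angles; "dq": joint speeds; "joint_torque": joint torques, N m; "position": TCP position; "orientation": TCP orientation; "contact_force": force on the tool from outside, world axes, zero at the start; "torque": the same for the moment, N m; "width": finger opening in mm; "grip_force": force on a finger pad.
Only numpy, scipy, OpenCV 4.12 (cv2) and the standard library are available. Lean on these libraries where they do the work, as an engineer would, in place of code of your own. Each camera call takes 0.05 s, during which the arm holds its last target. There are 200 camera calls.

## Task

Take a reading of the vial that stands in the photometer, using only the closed fingertips: first switch the power box on by pressing the raised end of its rocker all the way down, next push the photometer's open cover fully shut, then press the round key all the way down and let it spring back up. Do not press the square key or the bar-shaped key, do not pick anything up, and leave the vials, bottle, beaker and carton where they stand.

Things in the scene. Friction and masses are not known exactly. Their poses are not given: they have to be found in the camera images.
- meter: fixed white bench photometer, 240 mm deep (x) x 280 wide (y), deck 85 mm above the bench; origin under its centre on the bench, +x to its rear, z up. Three keys along the deck's front at x = -75, y = -75, 0, +75 mm, in any order. At the rear: a 12 mm tall display (-y side), the vial well and its cover (+y side). Stands on either side of the bench, the power box on the other
- cover (a joint): angle of the photometer's cover, rad: 0 = shut, up to 1.35; starts open at 0.75 to 1.1. A stiff hinge: it stays where it is left, and some 1 to 3 N pressed near its free edge moves it. Hinge line at the rear (+x) of the deck along meter y; the free edge faces the front and comes down on to the deck
- cover_edge (a point): middle of the cover's upper front (free) edge; moves with the cover. The cover is a grey hood open below, 100 mm long from the hinge line to the free edge, 94 mm wide, 30 mm tall when shut, its flat outer top 30 mm from the hinge plane (116 mm above the bench when shut)
- cover_hinge (a point): middle of the cover's hinge line, fixed on the meter at meter x = 112, y = 50 mm, 86 mm above the bench
- rocker (a joint): angle of the rocker on the power box, rad: 0 = off (start 0 to 0.04), 0.44 = on, fully pressed; stays where it is left. Hinged about the power box's y axis, 73 mm above the bench over the box's centre. About 2 N at the end moves it, more nearer the pivot
- rocker_press (a point): point on the top of the rocker's raised end, where to press: 22 mm from the pivot towards the power box's +x, moves with the rocker (82 mm above the bench when off, 72 mm when on). The rocker is a light grey plate 60 mm long (box x), 26 mm wide, 8 mm thick, tipped 0.22 rad either way from level
- power_box: fixed grey lamp power box, 110 (x) x 90 (y) x 60 mm tall, with the rocker in the middle of its top; origin under its centre on the bench, z up, its +x points roughly away from the robot: the rocker's raised end is at +x
- round_key_base: base of the round key: a 50 x 50 x 6 mm black plate that lies on the photometer's deck (85 mm above the bench), in one of three places in a row along the deck's front; its key stands in the middle, 12 mm above the plate
- round_key (a joint): travel of the round key (30 mm diameter), the one to press: 0 = up, 0.006 m = fully down; a spring pushes it back up, 1.5 N to start it and 4.5 N fully down
- round_key_top (a point): centre of the top face of the round key (103 mm above the bench while it is up); it moves with the key
- square_key (a joint): travel of the square key (27 x 27 mm), not to be pressed: 0 = up, 0.006 m = fully down; a spring pushes it back up, 1.5 N to start it and 4.5 N fully down
- square_key_top (a point): centre of the top face of the square key (103 mm above the bench while it is up); it moves with the key
- bar_key (a joint): travel of the bar-shaped key (42 mm along the meter's x, 14 mm across), not to be pressed: 0 = up, 0.006 m = fully down; a spring pushes it back up, 1.5 N to start it and 4.5 N fully down
- bar_key_top (a point): centre of the top face of the bar-shaped key (103 mm above the bench while it is up); it moves with the key
- sample_vial: 25 mm diameter, 55 mm tall glass vial with a white cap; origin at the centre of its underside. Stands loose in the photometer's well under the cover (well 28 mm wide, 40 mm deep), 15 mm of it above the deck; the shut cover clears it
- vial_a: 25 mm diameter, 55 mm tall glass vial with a white cap; origin at the centre of its underside; stands on the bench behind the power box
- vial_b: 25 mm diameter, 55 mm tall glass vial with a white cap; origin at the centre of its underside; stands on the bench behind the power box
- vial_c: 25 mm diameter, 55 mm tall glass vial with a white cap; origin at the centre of its underside; stands on the bench in front of the power box
- wash_bottle: white wash bottle, 66 mm diameter, 183 mm tall with its spout, on the bench behind the power box; origin under its centre
- beaker: glass beaker 68 mm diameter, 85 mm tall at the far side of the bench; origin under its centre
- carton: open cardboard carton 90 x 130 x 60 mm on the right of the bench; origin under its centre
There are look-alikes about, which are no part of the job. What is shaped like the power_box but green or purple is not meant.

How it is judged (in metres and radians):
On the way, in this order (a step that is already met when the one before it is completed fails the run):
1. the rocker is pressed over to on, the cover still open (value of joint rocker above 0.36 rad and value of joint cover above 0.2 rad), for 0.1 s.
2. the cover is pushed fully shut, the power still on (value of joint cover below 0.04 rad and value of joint rocker above 0.36 rad), for 0.1 s.
3. the round key is pressed fully down with the power on and the cover shut (all of step 2 and value of joint round_key above 0.0045 m), for 0.05 s.
4. the round key is let up again (value of joint round_key below 0.0015 m), for 0.1 s.
At the end, for the whole second after the job is handed in: the rocker is on (over 0.36 rad), the cover shut (under 0.04 rad), all three keys up (under 1.5 mm), the sample vial at rest in its well, and every bystander within 25 mm of where it stood (all of step 2 and value of joint each of round_key, square_key, bar_key below 0.0015 m and linear speed of sample_vial below 0.02 m/s and z of sample_vial in the frame of meter below 0.055 m and distance of each of vial_a, vial_b, vial_c, wash_bottle, beaker, carton from where it was at the start of the episode below 0.025 m); the robot touches nothing.
It fails at once if the cover is shut (under 0.2 rad) before the power is on (value of joint cover below 0.2 rad and value of joint rocker below 0.3 rad).
It fails at once if the round key is pressed (over 3 mm) with the power off or the cover open (value of joint round_key above 0.003 m and (value of joint rocker below 0.3 rad or value of joint cover above 0.15 rad)).
It fails at once if the square key or the bar-shaped key is pressed (over 3 mm) (value of joint any of square_key, bar_key above 0.003 m).
It fails at once if the cover is lifted further open (over 1.25 rad) or the sample vial is lifted or taken from its well (moved over 15 mm) (value of joint cover above 1.25 rad or distance of sample_vial from where it was at the start of the episode above 0.015 m).
It fails at once if a bystander is lifted, knocked over or moved more than 25 mm (distance of any of vial_a, vial_b, vial_c, wash_bottle, beaker, carton from where it was at the start of the episode above 0.025 m or angle between any of vial_a, vial_b, vial_c, wash_bottle, beaker, carton's own z axis and vertical above 0.5 rad).
It also fails if it takes over 54 s, if anything falls off the work surface, if the arm or the gripper's body presses on something with over 40 N, if the wrist force passes 120 N, or if a joint passes its speed limit or range.

## Working session

There is one attempt and no reset: what is moved stays moved. The work goes in short steps, Python scripts to look and compute and a shell command to move; the robot and the scene stay as the last step left them, time stands still between calls to the robot, and variables do not carry over. Pictures are saved under pics/ and viewed, at most 10 in all, crops included, and the job is handed in when it is done.

```bash
mkdir -p pics
cat > h.py <<'E'
import numpy as np,cv2,pickle
from cell import sense,camera,grip_depth
def grab(n):
    c=camera(n); pickle.dump(c,open(f'{n}.pkl','wb')); return c
def load(n): return pickle.load(open(f'{n}.pkl','rb'))
def px(c,u,v,r=1):
    K=c['intrinsics'];p=c['z_map'][v-r:v+r+1,u-r:u+r+1];p=p[p>0];z=np.median(p)
    P=np.array([(u-K[0,2])/K[0,0]*z,-(v-K[1,2])/K[1,1]*z,-z,1]);return (c['world_from_camera']@P)[:3]
def pxz(c,u,v,Z):
    K=c['intrinsics'];T=c['world_from_camera'];d=T[:3,:3]@np.array([(u-K[0,2])/K[0,0],-(v-K[1,2])/K[1,1],-1]);o=T[:3,3]
    return o+d*(Z-o[2])/d[2]
E
python3 - <<'E'
from h import *
for n in('scene','top'):
    c=grab(n); cv2.imwrite(f'pics/{n}0.png',c['img'])
print(sense(),grip_depth,c['intrinsics'],c['world_from_camera'])
E
```

```text
{'clock': 0.1, 'joints': array([ 9.85504252e-01,  2.07366493e-01,  1.54283377e+00,  2.24584305e-05,
        1.39349152e+00, -1.50509150e-01]), 'dq': array([-0.00056394, -0.0003159 , -0.00211284, -0.00037815,  0.00075453,
        0.00127395]), 'joint_torque': array([-2.97300485e-04, -3.84097624e+01, -2.92547697e+01, -4.05198614e-05,
        4.95078901e-03, -5.77368382e-06]), 'position': array([242.02549353, 521.21894634, 403.61273114]), 'orientation': array([ 2.15685045e-01,  9.76462421e-01, -9.75358422e-04, -3.87795421e-04]), 'contact_force': array([0.24156919, 0.35916655, 0.27026313]), 'torque': array([ 0.01561027, -0.02215231, -0.06867935]), 'grip_force': 0.0, 'width': 85.062769007168} 154.70000000000002 [[362.40302585   0.         315.66837631]
 [  0.         362.40302585 188.20398288]
 [  0.           0.           1.        ]] [[-1.68543724e-03  9.90549339e-01 -1.37146511e-01  4.69446290e+02]
 [-9.99518282e-01 -5.91885255e-03 -3.04658873e-02 -1.23226058e+02]
 [-3.09897145e-02  1.37029097e-01  9.90082150e-01  9.59731498e+02]
 [ 0.00000000e+00  0.00000000e+00  0.00000000e+00  1.00000000e+00]]
```

View pics/scene0.png

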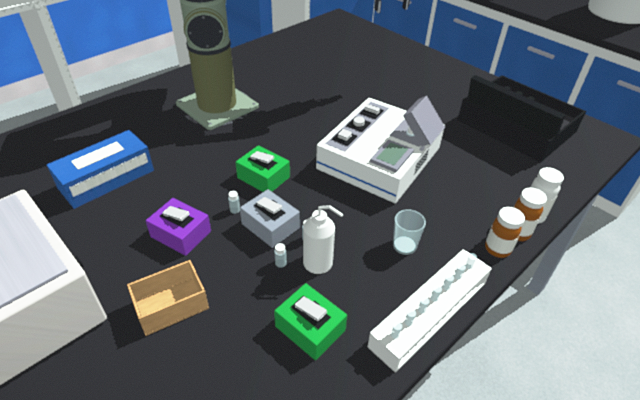

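View pics/top0.png

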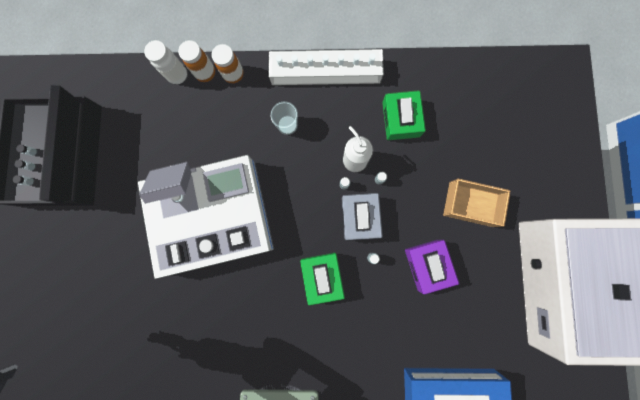

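The scene and top views show the grey power box at top pixel (362,216); the look-alikes are green (404,115), green (322,279) and purple (432,267), so only the grey one fits. The photometer is at left. Its keys look like bar (175,253), round (206,245) and square (237,238), and the open cover is at (168,182). I'll confirm with one enlarged crop of each.

Run:
```python
from h import *
c=load('top')
a=cv2.resize(c['img'][150:280,130:280],None,fx=4,fy=4,interpolation=cv2.INTER_CUBIC)[:, :600]
b=cv2.resize(c['img'][160:280,330:400],None,fx=4,fy=4,interpolation=cv2.INTER_CUBIC)
cv2.imwrite('pics/crop_m.png',a);cv2.imwrite('pics/crop_b.png',b)
```

```text
(no output)
```

View pics/crop_m.png

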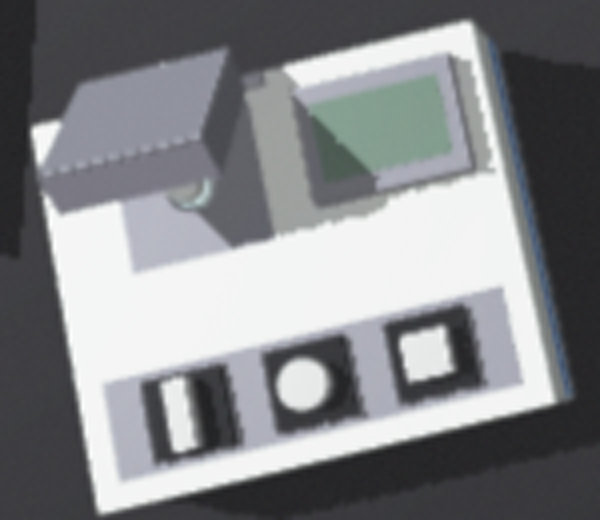

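View pics/crop_b.png

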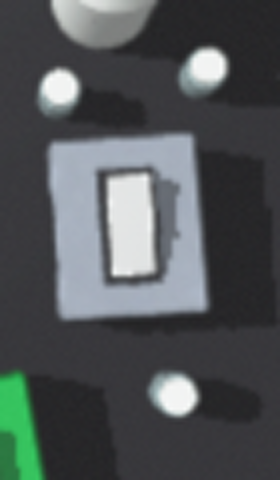

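Crops confirm it: the round key is the middle one, top pixel (205,246), with the bar at (175,254) on its left and the square at (236,238) on its right. The cover's upper front edge middle is at about (161,189). The power box is the grey one, with its rocker plate centre at about (363,216).

Run:
```python
from h import *
from scipy.spatial.transform import Rotation as R
np.set_printoptions(precision=1,suppress=True)
c=load('top')
m=lambda u,v:(130+u/4-.4,150+v/4-.4); b=lambda u,v:(330+u/4-.4,160+v/4-.4)
rk=pxz(c,*m(301,384),103);bk=pxz(c,*m(182,415),103);sk=pxz(c,*m(426,354),103)
print('keys r,b,s',rk,bk,sk)
y=(bk-sk)[:2];y/=np.linalg.norm(y);x=np.array([y[1],-y[0]]);yaw=np.arctan2(x[1],x[0]);print('yaw',yaw,np.linalg.norm((bk-sk)[:2]))
org=((rk+bk+sk)/3)[:2]+75*x;print('meter',org,'hinge',org+112*x+50*y)
# deck corners check z85
for u,v in[(33,128),(472,22),(100,513),(552,403)]:
    p=pxz(c,*m(u,v),85)[:2]-org;print('corner in meter',p@x,p@y)
for u,v in[(75,90),(225,55),(200,135),(48,168),(123,157),(123,150),(123,165)]:
    U,V=m(u,v);p=px(c,int(round(U)),int(round(V)),0);q=p[:2]-org;print('cover',p,'meter',q@x,q@y,p[2])
B=[pxz(c,*b(*q),60)[:2] for q in[(50,143),(193,135),(208,310),(60,318)]]
bc=np.mean(B,0);d=(B[0]+B[1]-B[2]-B[3]);print('box',bc,'yaw',np.arctan2(d[1],d[0]),np.linalg.norm(d)/2,np.linalg.norm(B[0]-B[1]))
for q in[(107,173),(152,170),(158,276),(112,278),(130,185),(135,265)]:
    U,V=b(*q);print('rock',pxz(c,U,V,73),px(c,int(round(U)),int(round(V)),0))
print('vials',[pxz(c,*b(*q),55) for q in[(60,88),(208,66),(177,393)]])
s=sense();print('tool',R.from_quat(s['orientation']).as_matrix())
```

```text
keys r,b,s [453.  164.9 103. ] [435. 235. 103.] [470.4  91.1 103. ]
yaw 0.2411267181978013 148.12971686992185
meter [525.7 181.6] hinge [622.5 256.9]
corner in meter 120.80073906717304 138.87000188523794
corner in meter 118.67211649877434 -141.28479536612397
corner in meter -118.99217662202813 139.98154221989657
corner in meter -120.76221412278171 -137.77947218514637
cover [650.  365.   -1.1] meter 164.55270924788232 148.390340903889 -1.1181838838749627
cover [650.2 215.9 111.6] meter 129.17320811075132 3.637066166036401 111.5909933645695
cover [591.2 200.9 177.3] meter 68.29712953540937 3.1298927092905595 177.33651782885056
cover [571.5 284.3 178.6] meter 69.03412958898973 88.81330396584431 178.57147732580745
cover [578.  244.6 178.1] meter 65.88298852027701 48.72946215796837 178.1003497617919
cover [583.  246.8 174.1] meter 71.29076678318556 49.611761330181686 174.08842909608734
cover [573.7 244.8 177.1] meter 61.74019816114896 49.97065996736651 177.09164219754223
box [ 523.9 -208.8] yaw 0.052207275194115485 108.17067276087184 89.00615155698533
rock [ 555.5 -195.6   73. ] [ 556.3 -195.7   60.2]
rock [ 557.2 -223.    73. ] [ 558.6 -225.3   61.4]
rock [ 492.7 -225.3   73. ] [ 492.  -226.3   62.2]
rock [ 491.6 -197.5   73. ] [ 492.1 -199.4   61.4]
rock [ 548.  -209.4   73. ] [ 546.8 -208.3   82.8]
rock [ 499.4 -211.5   73. ] [ 498.9 -210.5   75. ]
vials [array([ 611.1, -168.4,   55. ]), array([ 624.6, -261.6,   55. ]), array([ 422.1, -237.4,   55. ])]
tool [[-0.9  0.4 -0. ]
 [ 0.4  0.9 -0. ]
 [ 0.  -0.  -1. ]]
```

```bash
cat >> h.py <<'E'
from scipy.spatial.transform import Rotation as R
MO=np.array([525.7,181.6]);MY=.241;BO=np.array([523.9,-208.8]);BY=.052
def to(o,yaw,x,y,z):
    "tip target in object frame -> remaining shift (units of 50mm, tool axes) and rz units"
    s=sense();M=R.from_quat(s['orientation']).as_matrix()
    w=o+R.from_euler('z',yaw).as_matrix()[:2,:2]@[x,y]
    d=np.array([*w,z])-(s['position']+173*M[:,2])
    t=yaw-np.arctan2(-M[1,0],-M[0,0])
    print('shift',np.round(M.T@d/50,3),'rz',np.round(-t/1.5,3),'tilt',np.round(M[:,2],3),'F',np.round(s['contact_force'],1),'tipz',round(s['position'][2]-173,1),'t',s['clock'],'w',s['width'])
E
python3 -m handwheel '-.59 -.53 0 0 0 0;-.59 -.53 0 0 0 0;-.59 -.53 0 0 0 0;-.59 -.53 0 0 0 0;-.59 -.53 0 0 0 0;-.59 -.53 0 0 0 0;-.59 -.53 0 0 0 0;-.59 -.53 0 0 0 0;-.59 -.53 0 0 0 0;-.59 -.53 0 0 0 0' 0 40
python3 -m handwheel '-.59 -.53 0 0 0 0;-.59 -.53 0 0 0 0;-.59 -.53 0 0 0 0;-.59 -.53 0 0 0 0;-.59 -.53 0 0 0 0;-.59 -.53 0 0 0 0;-.59 -.53 0 0 0 0;-.59 -.53 0 0 0 0;0 0 0 0 0 -.09;0 0 0 0 0 -.09;0 0 0 0 0 -.09;0 0 0 0 0 -.055'
python3 -c "
from h import *
to(BO,BY,28,0,100)"
```

```text
clock: 1.1
position: [398.2, 155.3, 404.4]
orientation: [0.216, 0.976, -0.0, -0.0]
contact_force: [1.0, -0.4, -0.4]
width: 0.2
grip_force: 0.0
clock: 2.3
position: [522.7, -135.0, 403.9]
orientation: [-0.028, 1.0, 0.0, -0.001]
contact_force: [-0.0, -0.5, -0.1]
width: 0.1
grip_force: 0.0
shift [-0.509 -1.483  2.617] rz 0.003 tilt [-0.001  0.001 -1.   ] F [-0.  -0.5 -0.1] tipz 230.9 t 2.3 w 0.07875062068957336
```

```bash
python3 -m handwheel '-.25 -.74 0 0 0 0;-.25 -.74 0 0 0 0;0 0 .5 0 0 0;0 0 .5 0 0 0;0 0 .5 0 0 0;0 0 .5 0 0 0;0 0 .5 0 0 0;0 0 0 0 0 0;0 0 0 0 0 0'
python3 - <<'E'
from h import *
to(BO,BY,28,0,74)
a=grab('top')['img'][150:280,310:410];b=grab('scene')['img'][150:290,210:350]
a=cv2.resize(a,(400,520));b=cv2.resize(b,(400,400));b=cv2.copyMakeBorder(b,0,120,0,0,0)
cv2.imwrite('pics/near_b.png',np.hstack([a,b]))
E
```

```text
clock: 3.2
position: [551.6, -207.2, 279.2]
orientation: [-0.026, 1.0, 0.0, -0.001]
contact_force: [0.9, 0.3, 0.2]
width: -0.3
grip_force: 0.0
shift [-0.012 -0.006  0.644] rz 0.001 tilt [-0.002  0.001 -1.   ] F [0.9 0.3 0.2] tipz 106.2 t 3.2 w -0.33624531051172557
```

View pics/near_b.png

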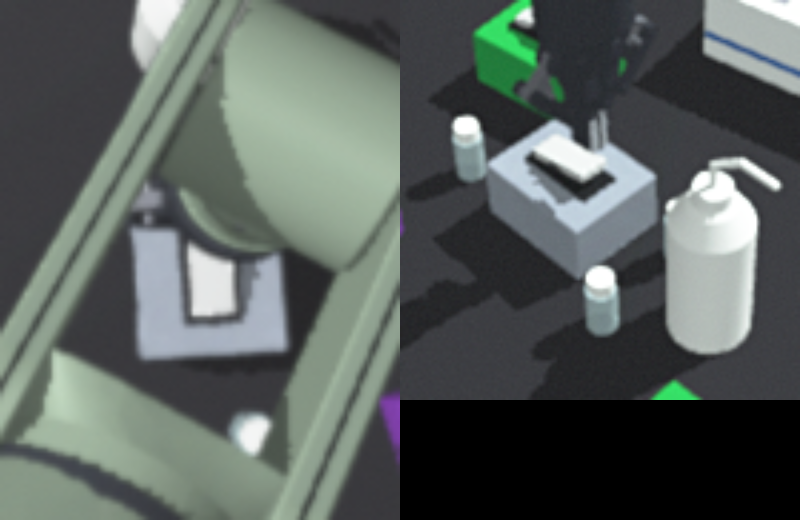

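Fingertips hang about 25 mm over the rocker's raised end (right panel, about (598,145)), clear of the bottle and vials. Now I press down in small steps.

```bash
python3 -m handwheel '0 0 .2 0 0 0;0 0 .2 0 0 0;0 0 .1 0 0 0;0 0 0 0 0 0'
python3 -m handwheel '0 0 .06 0 0 0;0 0 .06 0 0 0;0 0 0 0 0 0;0 0 0 0 0 0'
python3 -c "
from h import *
to(BO,BY,28,0,73)"
```

```text
clock: 3.7
position: [551.5, -207.2, 253.7]
orientation: [-0.026, 1.0, 0.0, -0.001]
contact_force: [-1.1, -0.4, -0.7]
width: -0.1
grip_force: 0.0
clock: 4.1
position: [551.8, -207.4, 248.7]
orientation: [-0.026, 1.0, -0.0, -0.0]
contact_force: [-0.5, -0.0, 0.7]
width: -0.1
grip_force: 0.3
shift [-0.003  0.002  0.053] rz 0.001 tilt [-0. -0. -1.] F [-0.5 -0.   0.7] tipz 75.7 t 4.1 w -0.11479984417841896
```

```bash
for i in 1; do python3 -m handwheel '0 0 .06 0 0 0;0 0 0 0 0 0;0 0 0 0 0 0' | grep -E 'posi|cont'; done
python3 -m handwheel '0 0 .05 0 0 0;0 0 0 0 0 0;0 0 0 0 0 0'| grep -E 'posi|cont'
```

```text
position: [551.8, -207.4, 245.8]
contact_force: [1.0, -0.2, 2.4]
position: [552.0, -207.5, 245.4]
contact_force: [-3.5, 2.6, 12.8]
```

Force rose to 12.8 N at tip height 72 mm, matching the end stop. I lift off and go over the photometer.

```bash
python3 -m handwheel '0 0 -.5 0 0 0;0 0 -.5 0 0 0;0 0 -.5 0 0 0;0 0 -.5 0 0 0;0 0 -.5 0 0 0;0 0 -.5 0 0 0;0 0 -.2 0 0 0;0 0 0 0 0 0'| grep -E 'posi|cont'
python3 -c "
from h import *
to(MO,MY,98,50,215)"
```

```text
position: [552.0, -207.6, 404.6]
contact_force: [-0.8, -0.7, -0.5]
shift [-1.612  9.157  0.32 ] rz -0.126 tilt [ 0.003 -0.002 -1.   ] F [-0.8 -0.7 -0.5] tipz 231.6 t 5.5 w -0.1458265704337602
```

```bash
python3 -m handwheel '-.14 .76 0 0 0 0;-.14 .76 0 0 0 0;-.14 .76 0 0 0 0;-.14 .76 0 0 0 0;-.14 .76 0 0 0 0;-.14 .76 0 0 0 0;-.14 .76 0 0 0 0;-.14 .76 0 0 0 0;-.14 .76 0 0 0 0;-.14 .76 0 0 0 0;-.14 .76 0 0 0 0;-.07 .8 0 0 0 0'| grep -E 'posi|cont'
python3 -m handwheel '0 0 0 0 0 -.063;0 0 0 0 0 -.063;0 0 0 0 0 0'| grep -E 'posi|cont'
python3 - <<'E'
from h import *
to(MO,MY,98,50,215)
np.set_printoptions(precision=1,suppress=True)
c=grab('top');d=grab('scene')
for k in(22,12,-12,-22):
    w=BO+R.from_euler('z',BY).as_matrix()[:2,:2]@[k,0]
    P=np.linalg.inv(c['world_from_camera'])@[*w,77,1];K=c['intrinsics'];u=K[0,2]+K[0,0]*P[0]/-P[2];v=K[1,2]-K[1,1]*P[1]/-P[2]
    print(k,px(c,int(round(u)),int(round(v)),1))
a=cv2.resize(c['img'][140:280,120:280],(400,350));b=cv2.resize(d['img'][80:220,310:470],(400,350))
cv2.imwrite('pics/near_m.png',np.hstack([a,b]))
E
```

```text
position: [607.8, 255.4, 400.2]
contact_force: [0.7, 0.1, -0.4]
position: [607.4, 254.6, 400.2]
contact_force: [-0.0, 0.3, 0.2]
shift [-0.041 -0.028  0.244] rz 0.001 tilt [-0.004 -0.001 -1.   ] F [-0.   0.3  0.2] tipz 227.2 t 7.0 w 0.01140282030555198
22 [ 545.3 -209.3   71.7]
12 [ 535.3 -208.8   75. ]
-12 [ 510.8 -210.3   79.4]
-22 [ 501.1 -209.8   82.2]
```

View pics/near_m.png

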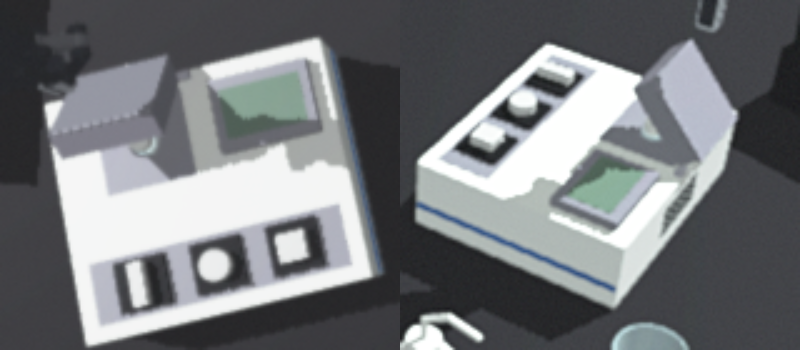

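Rocker reads 71.7 mm at its press point, so it is on. The cover is still open with the tip hovering behind and above it. The round key is the middle one in both views. I'll now follow the cover's arc.

```bash
python3 -m handwheel '.07 -.03 .3 0 0 0;.07 0 .3 0 0 0;0 0 .2 0 0 0;0 0 .2 0 0 0;0 0 0 0 0 0'| grep -E 'posi|cont'
python3 -c "
from h import *
to(MO,MY,89,50,164)"
python3 -m handwheel '0 0 .08 0 0 0;0 0 .08 0 0 0;0 0 .08 0 0 0;0 0 0 0 0 0'| grep -E 'posi|cont'
python3 -c "
from h import *
to(MO,MY,74,50,156)"
```

```text
position: [601.0, 250.8, 350.6]
contact_force: [0.3, -0.3, -0.5]
shift [-0.004  0.016  0.272] rz 0.0 tilt [-0.004 -0.001 -1.   ] F [ 0.3 -0.3 -0.5] tipz 177.6 t 7.6 w 0.04938617906482869
position: [601.4, 251.1, 340.6]
contact_force: [-1.0, 0.8, -0.5]
shift [0.319 0.012 0.233] rz 0.0 tilt [-0.001 -0.    -1.   ] F [-1.   0.8 -0.5] tipz 167.6 t 8.0 w -0.037474492891952836
```

```bash
python3 -m handwheel '.08 0 .06 0 0 0;.08 0 .06 0 0 0;.08 0 .06 0 0 0;.08 0 .06 0 0 0;0 0 0 0 0 0'| grep -E 'posi|cont'
python3 -m handwheel '.08 0 .07 0 0 0;.08 0 .07 0 0 0;.08 0 .07 0 0 0;0 0 0 0 0 0'| grep -E 'posi|cont'
python3 - <<'E'
from h import *
to(MO,MY,51,50,131)
d=grab('scene');cv2.imwrite('pics/push.png',cv2.resize(d['img'][60:220,300:480],(540,480)))
E
```

```text
position: [585.2, 247.1, 328.5]
contact_force: [-0.5, -0.2, 0.8]
position: [573.5, 244.2, 317.5]
contact_force: [-0.5, -0.4, 0.6]
shift [0.2   0.013 0.27 ] rz 0.0 tilt [-0.002 -0.001 -1.   ] F [-0.5 -0.4  0.6] tipz 144.5 t 8.9 w 0.013695738661395127
```

View pics/push.png

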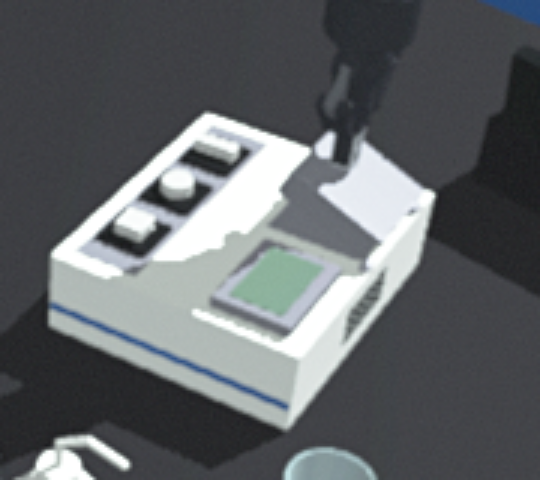

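The fingertips (340,155) rest on the cover's top near its free edge, and the cover has come down to about half open. I'll carry on.

```bash
python3 -m handwheel '.06 0 .09 0 0 0;.06 0 .09 0 0 0;.05 0 .09 0 0 0;.03 0 0 0 0 0;0 0 0 0 0 0'| grep -E 'posi|cont'
python3 -m handwheel '.05 0 .09 0 0 0;.04 0 .09 0 0 0;.03 0 .09 0 0 0;0 0 0 0 0 0;0 0 0 0 0 0'| grep -E 'posi|cont'
python3 -c "
from h import *
to(MO,MY,43,50,115)"
```

```text
position: [564.3, 241.9, 304.7]
contact_force: [0.8, -0.2, 0.0]
position: [558.8, 240.5, 291.3]
contact_force: [-0.3, 0.5, 0.1]
shift [0.062 0.014 0.065] rz 0.0 tilt [-0. -0. -1.] F [-0.3  0.5  0.1] tipz 118.3 t 9.95 w 0.005945434687600546
```

```bash
python3 -m handwheel '.03 0 .05 0 0 0;0 0 0 0 0 0;0 0 0 0 0 0'| grep -E 'posi|cont'
python3 -m handwheel '0 0 .04 0 0 0;0 0 0 0 0 0;0 0 0 0 0 0'| grep -E 'posi|cont'
python3 -m handwheel '0 0 .03 0 0 0;0 0 0 0 0 0;0 0 0 0 0 0'| grep -E 'posi|cont'
```

```text
position: [557.6, 240.3, 289.5]
contact_force: [0.7, 0.7, 1.4]
position: [557.6, 240.3, 289.4]
contact_force: [-3.5, -0.6, 10.2]
position: [557.6, 240.3, 289.3]
contact_force: [-6.0, -2.7, 16.5]
```

Hard stop at 116.4 mm with 16 N, so the cover is shut. I lift off and check its height and the rocker.

```bash
python3 -m handwheel '0 0 -.3 0 0 0;0 0 -.4 0 0 0;0 0 -.4 0 0 0;0 0 0 0 0 0'| grep -E 'posi|cont'
python3 -c "
from h import *
to(MO,MY,-75,0,125)"
```

```text
position: [558.6, 240.6, 344.4]
contact_force: [1.3, 0.2, 0.2]
shift [ 2.453 -0.988  0.91 ] rz 0.001 tilt [ 0.007  0.002 -1.   ] F [1.3 0.2 0.2] tipz 171.4 t 11.25 w 0.166174398403305
```

```bash
python3 -m handwheel '.5 -.2 0 0 0 0;.5 -.2 0 0 0 0;.5 -.2 0 0 0 0;.5 -.2 0 0 0 0;.45 -.19 0 0 0 0;0 0 .3 0 0 0;0 0 .3 0 0 0;0 0 .3 0 0 0;0 0 0 0 0 0'| grep -E 'posi|cont'
python3 - <<'E'
from h import *
to(MO,MY,-75,0,103)
c=grab('top');d=grab('scene')
for x in(100,60,20):
    w=MO+R.from_euler('z',MY).as_matrix()[:2,:2]@[x,50]
    for n in(c,d):
        P=np.linalg.inv(n['world_from_camera'])@[*w,116,1];K=n['intrinsics'];u=K[0,2]+K[0,0]*P[0]/-P[2];v=K[1,2]-K[1,1]*P[1]/-P[2]
        print(x,px(n,int(round(u)),int(round(v)),1))
cv2.imwrite('pics/key.png',np.hstack([cv2.resize(d['img'][70:210,310:470],(400,350)),cv2.resize(c['img'][140:280,120:280],(400,350))]))
E
```

```text
position: [448.6, 162.5, 292.7]
contact_force: [0.0, 0.5, 0.5]
shift [-0.113  0.002  0.332] rz 0.0 tilt [-0.007 -0.001 -1.   ] F [0.  0.5 0.5] tipz 119.7 t 12.15 w 0.07923647504165825
100 [610.79747686 253.8862911  114.96684165]
100 [608.91701493 255.58823707 114.87610998]
60 [571.93752555 243.64272193 117.06456626]
60 [570.83559853 244.3243624  116.20432464]
20 [533.96639178 234.70728104 116.46920779]
20 [531.33954405 238.31615456 114.77493902]
```

View pics/key.png

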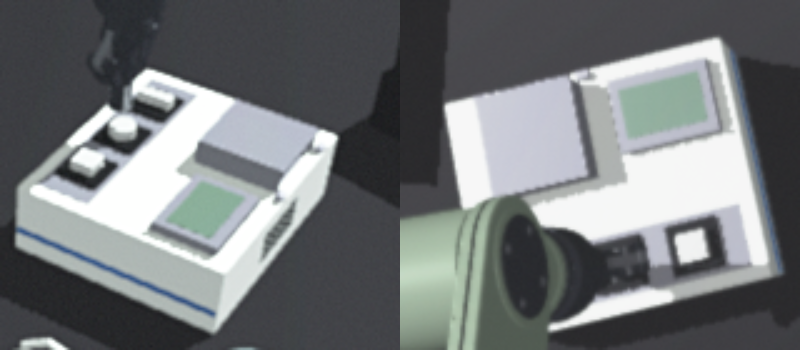

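The cover is flat and shut (about 116 mm from front to back), and the tip stands over the round key (left panel about (122,110)), clear of the bar and square keys. Pressing in steps.

```bash
python3 -m handwheel '-.06 0 .1 0 0 0;0 0 .1 0 0 0;0 0 .1 0 0 0;0 0 0 0 0 0;0 0 0 0 0 0'| grep -E 'posi|cont'
python3 -m handwheel '0 0 .05 0 0 0;0 0 .04 0 0 0;0 0 0 0 0 0;0 0 0 0 0 0'| grep -E 'posi|cont'
python3 -m handwheel '0 0 .04 0 0 0;0 0 0 0 0 0;0 0 0 0 0 0'| grep -E 'posi|cont'
```

```text
position: [453.1, 163.5, 280.5]
contact_force: [0.2, -0.6, -0.3]
position: [453.3, 163.5, 276.4]
contact_force: [0.3, -0.3, 2.2]
position: [453.4, 163.6, 274.4]
contact_force: [-0.4, -0.8, 2.7]
```

```bash
python3 -m handwheel '0 0 .04 0 0 0;0 0 .04 0 0 0;0 0 0 0 0 0;0 0 0 0 0 0'| grep -E 'posi|cont'
python3 -m handwheel '0 0 .03 0 0 0;0 0 0 0 0 0;0 0 0 0 0 0'| grep -E 'posi|cont'
```

```text
position: [453.4, 163.6, 270.4]
contact_force: [-0.0, 0.2, 4.7]
position: [453.5, 163.6, 270.3]
contact_force: [-4.9, -0.6, 14.4]
```

The key is bottomed (14 N at 97 mm). I retreat and check.

```bash
python3 -m handwheel '0 0 -.3 0 0 0;0 0 -.5 0 0 0;0 0 -.5 0 0 0;0 0 -.5 0 0 0;.5 0 -.5 0 0 0;.5 0 0 0 0 0;0 .5 0 0 0 0;0 .5 0 0 0 0;0 .5 0 0 0 0;0 .5 0 0 0 0;0 0 0 0 0 0;0 0 0 0 0 0'
python3 - <<'E'
from h import *
c=grab('top');d=grab('scene')
cv2.imwrite('pics/end.png',c['img'])
print(px(d,*[int(310+122*.4),int(70+127*.4)],0))
E
```

```text
clock: 15.35
position: [380.4, 248.7, 382.9]
orientation: [-0.121, 0.993, -0.0, -0.001]
contact_force: [-0.7, 0.6, 0.3]
width: -0.2
grip_force: 0.0
[454.36187244 163.96295505 102.77179472]
```

View pics/end.png

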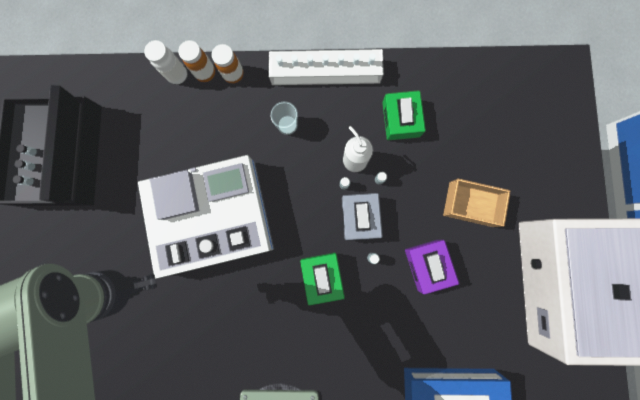

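The cover is shut at (174,193) and the round key is up again (102.8 mm). Nothing else has moved, and the arm is clear. Handing in.

```bash
python3 -c "
from cell import hand_in
print(hand_in())"
```

```text
the job is handed in; nothing more can be done
None
```

The job is handed in: power switched on, cover pushed shut, round key pressed fully down and sprung back up, with no bystander visibly moved. The hand-in call gave no verdict.

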